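Spin the index disc and brake it on its mark

TASK

Give the index disc a brisk flick with a fingertip on its lug, so that it spins freely by itself at a turn in six seconds or faster for at least a second and a half. Then, while it is still turning, press a fingertip on its top face to brake it so that it stops with its dark mark facing the index plate (within the plate's width), and finish while holding it still there with the fingertip pressed on the top face, clear of the lug. Never hold it stopped with the mark a quarter turn or more from the plate in order to push it round, lift nothing, and leave the sleeve, jar, wrench and bin where they are.

Things in the scene. Friction and masses are not known exactly. Their poses are not given: they have to be found in the camera images.
- stand: Fixed green stand with a level aluminium disc that spins on a vertical bearing. Origin: on the bench under the disc's axis; x points from the axis to the index plate, z up; its yaw varies. Disc 220 mm across, 15 mm thick, smooth top face 85 mm above the bench; a flat dark round plate 60 mm across marks its middle. Only the lug stands above the top face.
- disc (a joint): Turn of the disc, rad, growing anticlockwise from above, no stops, counting on over turns. At every multiple of 2 pi the mark faces the middle of the index plate. Little drag: flicked at 2 rad/s it coasts some 20 to 45 s, slowing gently. Inertia 0.006 to 0.013 kg m2; a fingertip pressed on the top face with a few newtons stops it almost at once.
- disc_mark (a point): Outer end of the mark, on the top edge of the disc, 110 mm from the axis. The mark is a single dark radial line 9 mm wide and 50 mm long on the top face, running in from the rim, and down the edge; it is not raised.
- disc_lug (a point): Centre of the top of the lug: one upright round steel pin, 18 mm thick, 16 mm high above the disc's top face, fixed on the disc 78 mm from the axis, exactly opposite the mark. It turns with the disc and will strike a finger held low in its path.
- disc_centre (a point): Point on the disc's axis at the height of its top face (85 mm above the bench).
- index (a point): Middle of the edge of the index plate that faces the disc: 113 mm from the disc's axis, 85 mm above the bench. The index plate is a fixed steel tongue 40 mm wide and 42 mm long, level with the disc's top, beside its rim, on a green bracket.
- sleeve: Bystander: loose steel tube standing upright, 44 mm across, 55 mm high; origin at the centre of its underside.
- jar: Bystander: loose white jar with a black lid, 60 mm across, 75 mm high; origin at the centre of its underside.
- wrench: Bystander: loose steel wrench lying flat along its x axis, under 20 mm high; origin at its underside.
- bin: Bystander: loose open blue parts bin, 150 x 110 mm, 65 mm high; origin at the centre of its underside.

How it is judged:
On the way, in this order (a step that is already met when the one before it is completed fails the run):
1. the disc spins freely, untouched, at over 1 rad/s for 1.5 s ((velocity of joint disc above 1 rad/s or velocity of joint disc below -1 rad/s) and contact force between the fingers and stand below 0.1 N), for 1.5 s.
2. a fingertip touches the disc while it still turns ((velocity of joint disc above 0.12 rad/s or velocity of joint disc below -0.12 rad/s) and contact force between the fingers and stand above 0.2 N).
At the end, for the whole second after the job is handed in: The disc is at rest (under 0.03 rad/s) under a fingertip that presses on it with over 0.5 N and does not touch the lug, the mark's outer end within 21 mm (horizontally) of the middle of the index plate's edge, and the four bystanders within 20 mm of where they were (horizontal distance between disc_mark and index below 0.021 m and velocity of joint disc between -0.03 and 0.03 rad/s and contact force between the fingers and disc_c0 above 0.5 N and contact force between the fingers and disc_c1 below 0.1 N and distance of each of sleeve, jar, wrench, bin from where it was at the start of the episode below 0.02 m); the arm keeps its last pose, push and grip.
It fails at once if the disc was held stopped a quarter turn or more away from the index plate (contact force between the fingers and stand above 0.5 N and velocity of joint disc between -0.03 and 0.03 rad/s and horizontal distance between disc_mark and index above 0.158 m and distance of disc_mark from where it was at the start of the episode above 0.04 m).
It fails at once if the sleeve was moved, lifted or knocked over (distance of sleeve from where it was at the start of the episode above 0.02 m or height (world z) of sleeve above 0.015 m).
It fails at once if the jar was moved, lifted or knocked over (distance of jar from where it was at the start of the episode above 0.02 m or height (world z) of jar above 0.015 m).
It fails at once if the wrench was moved, lifted or knocked over (distance of wrench from where it was at the start of the episode above 0.02 m or height (world z) of wrench above 0.015 m).
It fails at once if the bin was moved, lifted or knocked over (distance of bin from where it was at the start of the episode above 0.02 m or height (world z) of bin above 0.015 m).
It also fails if it takes over 51 s, if anything falls off the work surface, if the arm or the gripper's body presses on something with over 40 N, if the wrist force passes 120 N, or if a joint passes its speed limit or range.

ROBOT

A 6-joint arm with a two-finger parallel gripper is mounted at the origin on the work surface. World frame = base frame: x ahead of the robot, y to its left, z up, the work surface at z = 0. Lengths are in m, angles in rad, forces in N, time in s.
With the tool pointing down it reaches from about 0.225 to 0.725 m from the base axis. Payload 3.1 kg.
Tool frame: the origin (TCP) lies at the very end of the fingers, on their centre line; the grasp point (between the pads) lies 19 mm behind it; y points along the fingers, x is the direction in which the jaws open and shut, and the axes are right-handed (so a half turn about y gives the same grasp; the last joint's range is limited). The gripper opens to 85 mm and grips with 20 to 120 N. Pads are 22 mm wide; open, the fingers measure 114 mm over their backs; the gripper's body (76 mm by 85 mm) begins 54 mm behind the grasp point. The pads swing forward as they close: fully open they stand 13 mm farther back than shut.
Start: joints at [1.064, 0.048, 0.099, 1.622, 0, 1.443], TCP at [0.194, 0.488, 0.231] pointing down, gripper open.
Joint ranges: [-2.91, 2.91], [-0.99, 1.94], [-1.21, 1.42], [-2.12, 2.29], [-1.49, 1.47], [-3.14, 3.14]. Speed limits (rad/s): [2.79, 2.79, 3.14, 3.14, 3.14, 3.14].

INTERFACE

Orientations are given as [roll, pitch, yaw] about the fixed x, y, z axes, in that order (R = Rz(yaw) Ry(pitch) Rx(roll)).
In Python, from rig import manip gives the robot as it stands.
- The arm moves only by the shell command python3 -m pendant 'ROWS' [FORCE]. ROWS is JSON, a list of rows, each an object with "dr": the turn, a rotation vector about the tool's x, y, z in degrees, a list of three; "linear": the shift along the tool's x, y, z in m, a list of three; "jaw": the finger opening in m, from 0 to 0.0854. A call has exactly 8 rows; each row is the pose to reach, as a shift and turn from the pose commanded when the call began, along the tool's axes at that moment; what a row does not reach only later rows make up. A row lasts 1/8 s, in which the tool goes at most 62.5 mm and 10.7 degrees, less where a joint would pass 70% of its speed; a pose out of reach is approached as far as the arm can. A call with a gripper value outside its range is refused whole. The fingers move at their own pace and stop on an object; FORCE is the grip in N (left out, the last holds). Time passes only in rows, so rows that repeat a pose let the fingers close, or fill a call up. It gives the time, the measured TCP pose, the force and the opening at its end, in the units of the state.
- manip.get_state(): the state, without advancing time (a new reading comes with each control period).
- manip.snapshot(name): name is "scene" or "top"; returns the picture (400x640x3 uint8, red, green, blue); there is no depth.
- manip.calibration(name): a dict with "intrinsics" (3x3 intrinsics, pixels), "dist_coeffs" ([k1, k2, p1, p2, k3] as OpenCV has them; the pictures are not rectified), "view" (4x4, takes a point from world to camera coordinates). Camera axes: x right, y up, looking along -z (the intrinsics and any distortion apply to the point x, -y, -z); pixel columns grow to the right and rows downward; lengths in m; the calibration is good to about 2 mm. A picture is of the moment at which its call begins. calibration takes no time and is no camera call.
- manip.close_job(): hands the job in, once; it reports no verdict.
The state is a dict: "time": time; "joint_positions": joint angles; "dq": joint speeds; "joint_torque": joint torques, N m; "tool_pos": TCP position; "eef_rot": TCP orientation; "ft_force": force on the tool from outside, world axes, zero at the start; "moment": the same for the moment, N m; "grip_width": finger opening in m.
Only numpy, scipy, OpenCV 4.12 (cv2) and the standard library are available. Lean on these libraries where they do the work, as an engineer would, in place of code of your own. Each camera call takes 0.05 s, during which the arm holds its last target.

## Working session

There is one attempt and no reset: what is moved stays moved. The work goes in short steps, Python scripts to look and compute and a shell command to move; the robot and the scene stay as the last step left them, time stands still between calls to the robot, and variables do not carry over. Pictures are saved under pics/ and viewed, and the job is handed in when it is done.

```bash
ls; mkdir -p pics; python3 - <<'E'
from rig import manip
import cv2,json
for n in ("scene","top"):
    im=manip.snapshot(n); cv2.imwrite(f"pics/{n}0.png",im[:,:,::-1])
    c=manip.calibration(n); print(n,c)
print(manip.get_state())
E
```

```text
pics
scene {'intrinsics': array([[440.66158513,   0.        , 315.78499118],
       [  0.        , 440.66158513, 200.7714463 ],
       [  0.        ,   0.        ,   1.        ]]), 'dist_coeffs': array([0.03574163, 0.        , 0.        , 0.        , 0.        ]), 'view': array([[ 0.04650803,  0.99876338, -0.01756998, -0.06516958],
       [-0.55597212,  0.04049409,  0.83021397,  0.22470968],
       [ 0.82989879, -0.02884319,  0.5571679 , -1.36989778],
       [ 0.        ,  0.        ,  0.        ,  1.        ]])}
top {'intrinsics': array([[498.04289529,   0.        , 322.74002232],
       [  0.        , 498.04289529, 201.35719614],
       [  0.        ,   0.        ,   1.        ]]), 'dist_coeffs': array([0.00441219, 0.        , 0.        , 0.        , 0.        ]), 'view': array([[-0.02109182, -0.99913919, -0.03572133,  0.05906227],
       [ 0.98438213, -0.02699981,  0.17396218, -0.57388559],
       [-0.1747769 , -0.03149426,  0.98410424, -0.98225396],
       [ 0.        ,  0.        ,  0.        ,  1.        ]])}
{'time': 0.1, 'joint_positions': array([1.06420261e+00, 4.86929209e-02, 9.77524455e-02, 1.62199669e+00,
       3.71725522e-05, 1.44299793e+00]), 'dq': array([-0.00048015, -0.00203179,  0.00230092, -0.00089778,  0.00068442,
        0.0001143 ]), 'joint_torque': array([ 2.82506633e-03, -3.39849687e+01,  3.20936394e+01,  1.58011063e-02,
       -2.01435741e-04,  1.26954771e-05]), 'tool_pos': array([0.19387747, 0.48729977, 0.23022473]), 'eef_rot': array([-1.57048661,  0.00211864,  1.1920013 ]), 'ft_force': array([ 0.43181914, -0.71348809,  0.12169569]), 'moment': array([-0.00974095, -0.03118143, -0.01359247]), 'grip_width': 0.08542115581986753}
```

View pics/scene0.png

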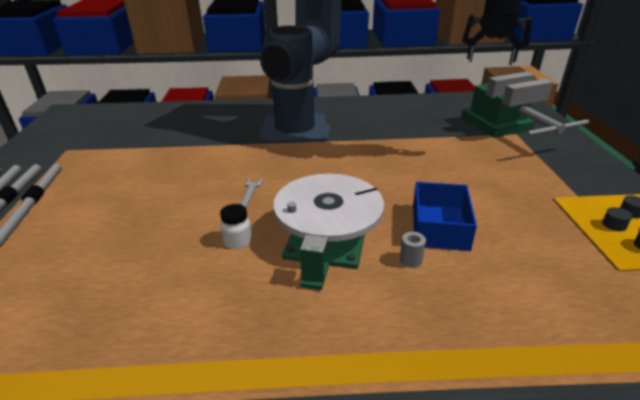

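View pics/top0.png

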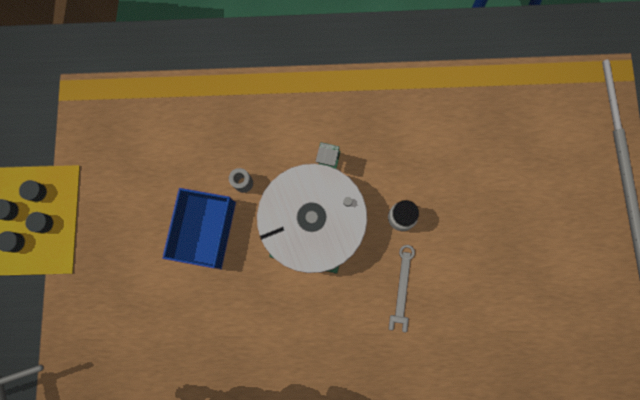

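The top view shows the disc centre near (312,217), the mark on the left (outer end about (259,237)), the lug at (349,202) and the index plate at (328,155). The jar is right at (405,213), the wrench lower right, and the bin and sleeve are on the left.

```bash
cat > h.py <<'E'
import numpy as np,cv2
from rig import manip
def px2w(n,u,v,z):
    c=manip.calibration(n);K=c["intrinsics"];V=np.array(c["view"])
    p=cv2.undistortPoints(np.array([[[u,v]]],float),K,c["dist_coeffs"])[0,0]
    R=V[:3,:3];t=V[:3,3];o=-R.T@t;d=R.T@np.array([p[0],-p[1],-1.])
    return o+d*(z-o[2])/d[2]
def w2px(n,P):
    c=manip.calibration(n);V=np.array(c["view"]);P=np.atleast_2d(P)
    q=P@V[:3,:3].T+V[:3,3]; q=q*[1,-1,-1]
    return cv2.projectPoints(q,np.zeros(3),np.zeros(3),c["intrinsics"],c["dist_coeffs"])[0][:,0]
E
python3 - <<'E'
import cv2
a=cv2.imread("pics/top0.png")[130:290,150:430]; cv2.imwrite("pics/top0c.png",cv2.resize(a,(784,448),interpolation=cv2.INTER_CUBIC))
from h import *
for nm,u,v,z in [("c",312,217,.085),("lug",349,202,.101),("mark",259,237,.085),("idx",325.5,165,.085),("jar",405,213,.075),("sleeve",240,179,.055),("wr0",407,252,.01),("wr1",399,323,.01),("bin",200,229,.05)]:
    print(nm,px2w("top",u,v,z).round(4))
print(px2w("scene",329,201,.085), px2w("scene",291,205,.101))
E
```

```text
c [0.538  0.0662 0.085 ]
lug [ 0.5636 -0.0082  0.101 ]
mark [0.5006 0.1725 0.085 ]
idx [0.6441 0.0369 0.085 ]
jar [ 0.5427 -0.1202  0.075 ]
sleeve [0.6269 0.2176 0.055 ]
wr0 [ 0.4692 -0.129   0.01  ]
wr1 [ 0.3239 -0.1052  0.01  ]
bin [0.5241 0.3013 0.05  ]
[0.53688451 0.06813566 0.085     ] [ 0.56901352 -0.00683593  0.101     ]
```

View pics/top0c.png

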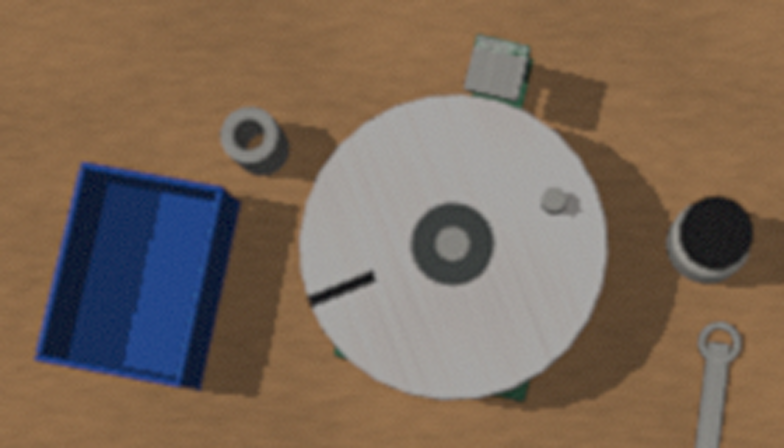

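```bash
cat >> h.py <<'E'
from scipy.spatial.transform import Rotation as Ro
def Rt(s=None):
    s=s or manip.get_state(); return Ro.from_euler("xyz",s["eef_rot"])
def go(p,yawdeg=None):
    "shift in tool axes and turn to reach world p, tool x at bearing yawdeg, pointing down"
    s=manip.get_state();R=Rt(s)
    out=R.inv().apply(np.array(p)-s["tool_pos"])
    T=Ro.from_euler("xyz",[-90,0,yawdeg],degrees=True) if yawdeg is not None else R
    return out.round(4),np.degrees((R.inv()*T).as_rotvec()).round(2)
def st():
    s=manip.get_state(); print("t",s["time"],"p",s["tool_pos"].round(4),"rpy",np.degrees(s["eef_rot"]).round(1),"F",s["ft_force"].round(2),"q",s["joint_positions"].round(2),"w",round(s["grip_width"],4))
E
python3 - <<'E'
from h import *
print(go([.524,-.017,.125],19.3)); print(np.array(go([.524,-.017,.125],19.3)[0])*.8)
for nm,u,v,z in [("c",311.4,216.8,.085),("lug",347.5,201.8,.101),("idx",327.1,165.7,.085)]: print(nm,px2w("top",u,v,z).round(4))
E
```

```text
(array([-0.3462,  0.1058, -0.4932]), array([ 4.0e-02,  4.9e+01, -1.2e-01]))
[-0.27696  0.08464 -0.39456]
c [0.5385 0.0674 0.085 ]
lug [ 0.5641 -0.0052  0.101 ]
idx [0.6425 0.0336 0.085 ]
```

```bash
python3 -m pendant '[{"dr":[0,6,0],"linear":[-0.035,0.01,-0.05],"jaw":0},{"dr":[0,12,0],"linear":[-0.07,0.02,-0.1],"jaw":0},{"dr":[0,18,0],"linear":[-0.105,0.03,-0.15],"jaw":0},{"dr":[0,24,0],"linear":[-0.14,0.04,-0.2],"jaw":0},{"dr":[0,30,0],"linear":[-0.175,0.05,-0.25],"jaw":0},{"dr":[0,36,0],"linear":[-0.21,0.06,-0.3],"jaw":0},{"dr":[0,42,0],"linear":[-0.245,0.07,-0.35],"jaw":0},{"dr":[0,49,0],"linear":[-0.28,0.08,-0.395],"jaw":0}]' 20; python3 -c "
from h import *
st();print(go([.524,-.017,.12],19.3))"
```

```text
time: 1.1
tool_pos: [0.4582, 0.0796, 0.1506]
eef_rot: [-1.571, 0.0, 0.332]
ft_force: [0.2, 0.7, 0.7]
grip_width: -0.0004
t 1.1 p [0.4582 0.0796 0.1506] rpy [-90.   0.  19.] F [0.21 0.67 0.71] q [ 0.03 -0.11 -0.22  1.47  0.    1.27] w -0.0004
(array([ 0.0306,  0.0305, -0.1128]), array([-0.01, -0.26, -0.  ]))
```

```bash
python3 -m pendant '[{"dr":[0,0,0],"linear":[0.006,0.008,-0.03],"jaw":0},{"dr":[0,0,0],"linear":[0.018,0.02,-0.07],"jaw":0},{"dr":[0,0,0],"linear":[0.028,0.03,-0.1],"jaw":0},{"dr":[0,0,0],"linear":[0.03,0.038,-0.112],"jaw":0},{"dr":[0,0,0],"linear":[0.03,0.045,-0.113],"jaw":0},{"dr":[0,0,0],"linear":[0.03,0.05,-0.113],"jaw":0},{"dr":[0,0,0],"linear":[0.03,0.053,-0.113],"jaw":0},{"dr":[0,0,0],"linear":[0.03,0.055,-0.113],"jaw":0}]'; python3 - <<'E'
from h import *
st()
a=manip.snapshot("top"); cv2.imwrite("pics/top1.png",cv2.resize(a[130:290,230:430,::-1],(800,640))[:600])
a=manip.snapshot("scene"); cv2.imwrite("pics/sc1.png",cv2.resize(a[140:290,220:420,::-1],(800,600)))
E
```

```text
time: 2.1
tool_pos: [0.5231, -0.0145, 0.0965]
eef_rot: [-1.571, -0.0, 0.338]
ft_force: [-0.7, -0.5, 0.2]
grip_width: 0.0
t 2.1 p [ 0.5231 -0.0145  0.0965] rpy [-90.   -0.   19.4] F [-0.72 -0.5   0.19] q [-0.16  0.06 -0.16  1.35  0.    1.08] w 0.0
```

View pics/top1.png

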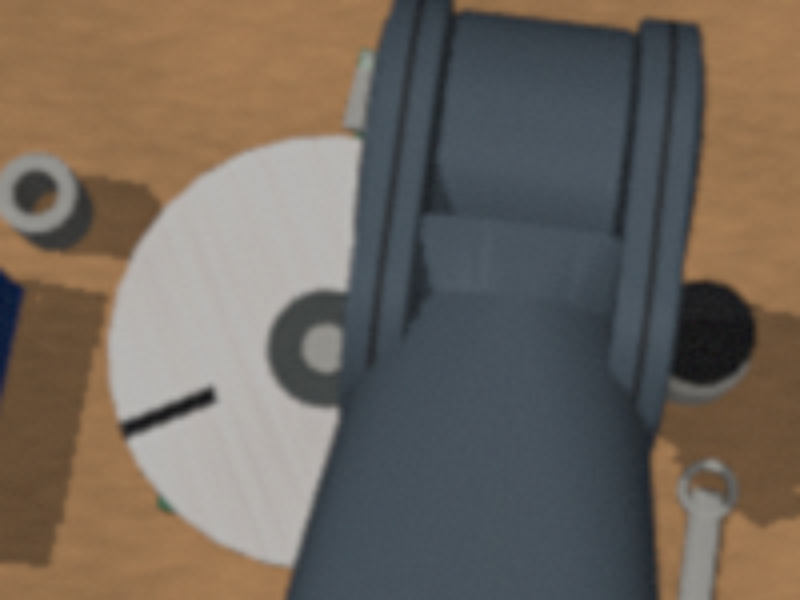

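View pics/sc1.png

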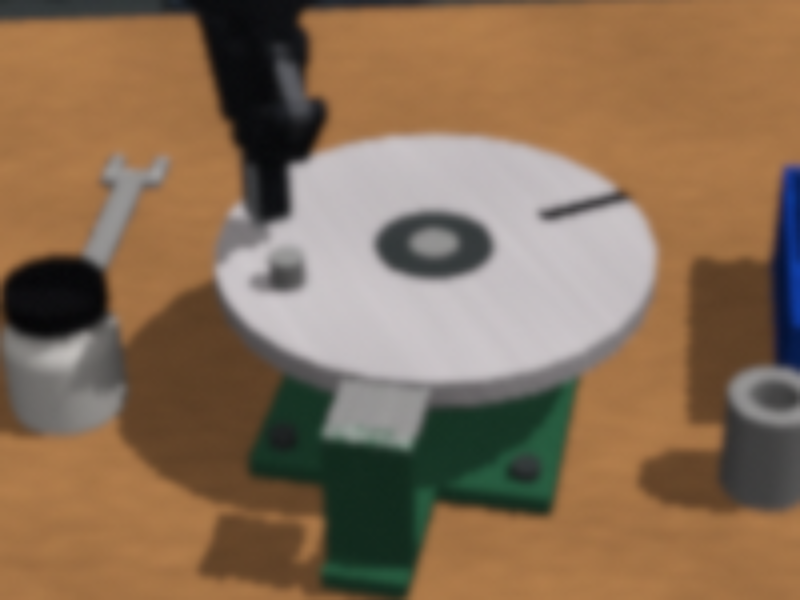

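```bash
python3 -c "
from h import *
for n,u,v,z in [('idx',316.2,235.8,.085),('c',328.5,201,.085),('mk',376.5,188.5,.085)]: print(n,px2w('scene',u,v,z).round(4))"
python3 -m pendant '[{"dr":[0,0,0],"linear":[0,0.005,0],"jaw":0},{"dr":[0,0,0],"linear":[0,0.008,0],"jaw":0},{"dr":[0,0,0],"linear":[0,0.009,0],"jaw":0},{"dr":[0,0,0],"linear":[0,0.01,0],"jaw":0},{"dr":[0,0,0],"linear":[0,0.011,0],"jaw":0},{"dr":[0,0,0],"linear":[0,0.012,0],"jaw":0},{"dr":[0,0,0],"linear":[0,0.012,0],"jaw":0},{"dr":[0,0,0],"linear":[0,0.012,0],"jaw":0}]'; python3 -c "
from h import *
st()"
```

```text
idx [0.6464 0.0374 0.085 ]
c [0.5368 0.0671 0.085 ]
mk [0.4977 0.1696 0.085 ]
time: 3.2
tool_pos: [0.5238, -0.0153, 0.0851]
eef_rot: [-1.572, -0.001, 0.337]
ft_force: [0.4, -0.5, 3.4]
grip_width: 0.0001
t 3.2 p [ 0.5238 -0.0153  0.0851] rpy [-90.   -0.1  19.3] F [ 0.37 -0.5   3.39] q [-0.16  0.06 -0.18  1.33 -0.    1.08] w 0.0001
```

```bash
python3 -m pendant '[{"dr":[0,0,0],"linear":[0,-0.0045,0],"jaw":0},{"dr":[0,0,0],"linear":[0.006,-0.005,0],"jaw":0},{"dr":[0,0,0],"linear":[0.018,-0.005,0],"jaw":0},{"dr":[0,0,0],"linear":[0.036,-0.005,0],"jaw":0},{"dr":[0,0,0],"linear":[0.055,-0.005,0],"jaw":0},{"dr":[0,0,0],"linear":[0.06,-0.012,0],"jaw":0},{"dr":[0,0,0],"linear":[0.06,-0.035,0],"jaw":0},{"dr":[0,0,0],"linear":[0.06,-0.05,0],"jaw":0}]'; python3 - <<'E'
from h import *
st()
a=manip.snapshot("scene"); cv2.imwrite("pics/sc2.png",cv2.resize(a[140:290,220:420,::-1],(800,600)))
t=manip.get_state()["time"];print(t)
a=manip.snapshot("scene"); cv2.imwrite("pics/sc3.png",cv2.resize(a[140:290,220:420,::-1],(800,600)))
E
```

```text
time: 4.2
tool_pos: [0.5803, 0.0047, 0.1357]
eef_rot: [-1.571, -0.001, 0.337]
ft_force: [-0.2, -0.4, 0.3]
grip_width: 0.0001
t 4.2 p [0.5803 0.0047 0.1357] rpy [-90.   -0.   19.3] F [-0.25 -0.38  0.32] q [-0.11  0.19  0.06  1.44 -0.    1.13] w 0.0001
4.25
```

View pics/sc2.png

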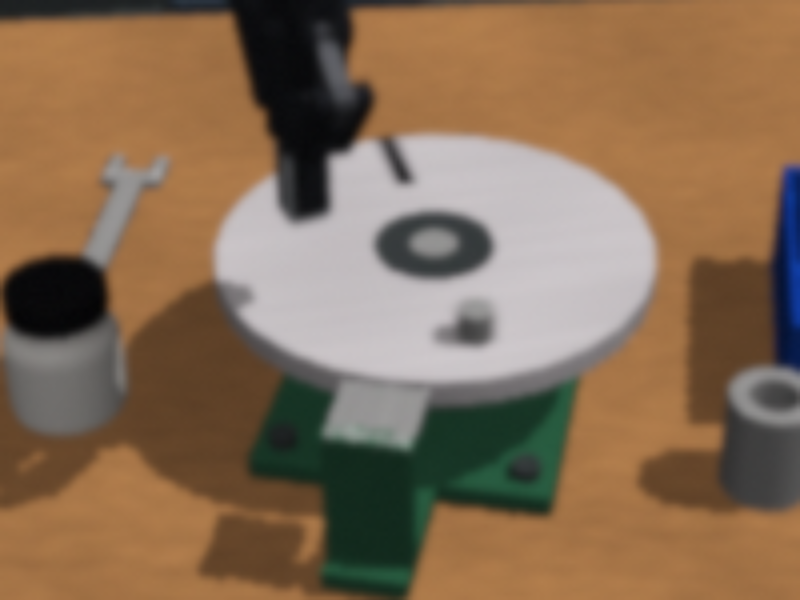

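View pics/sc3.png

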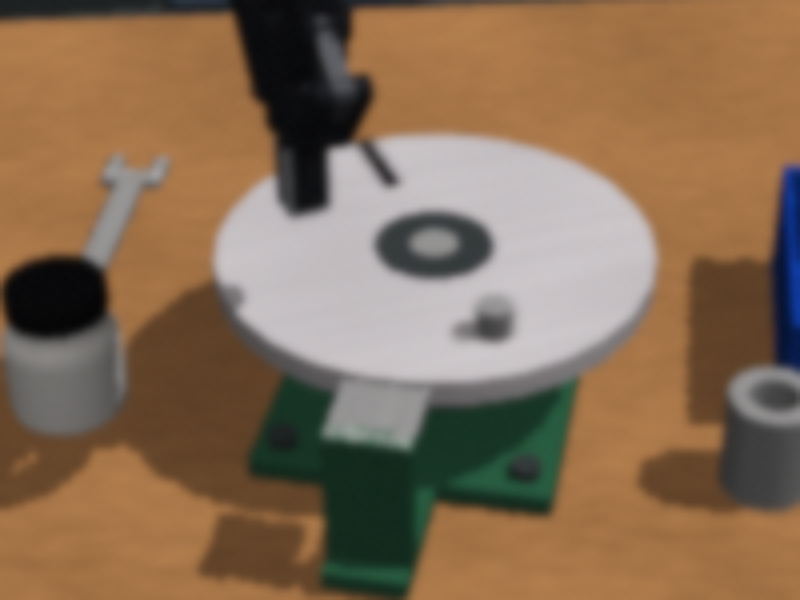

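```bash
python3 -m pendant '[{"dr":[0,0,0],"linear":[0,0.004,0],"jaw":0},{"dr":[0,0,0],"linear":[0,0.008,0],"jaw":0},{"dr":[0,0,0],"linear":[0,0.012,0],"jaw":0},{"dr":[0,0,0],"linear":[0,0.016,0],"jaw":0},{"dr":[0,0,0],"linear":[0,0.02,0],"jaw":0},{"dr":[0,0,0],"linear":[0,0.024,0],"jaw":0},{"dr":[0,0,0],"linear":[0,0.026,0],"jaw":0},{"dr":[0,0,0],"linear":[0,0.026,0],"jaw":0}]'; python3 - <<'E'
from h import *
C=np.array([.5375,.067])
def b(p): d=p[:2]-C; return np.degrees(np.arctan2(d[1],d[0])).round(1),np.hypot(*d).round(4)
for u,v in [(475,303),(494,300)]: print("lug",b(px2w("scene",220+u/4,140+v/4,.101)))
for u,v in [(387,139),(365,144)]: print("mark",b(px2w("scene",220+u/4,140+v/4,.085)))
st()
a=manip.snapshot("scene"); cv2.imwrite("pics/sc4.png",cv2.resize(a[140:290,220:420,::-1],(800,600)))
E
```

```text
time: 5.3
tool_pos: [0.5798, 0.0046, 0.1081]
eef_rot: [-1.571, 0.0, 0.337]
ft_force: [0.8, 0.4, 0.3]
grip_width: -0.0001
lug (np.float64(10.8), np.float64(0.0742))
lug (np.float64(17.7), np.float64(0.0747))
mark (np.float64(-170.2), np.float64(0.1069))
mark (np.float64(-163.2), np.float64(0.1054))
t 5.3 p [0.5798 0.0046 0.1081] rpy [-90.    0.   19.3] F [0.81 0.35 0.33] q [-0.11  0.2   0.02  1.39 -0.    1.13] w -0.0001
```

View pics/sc4.png

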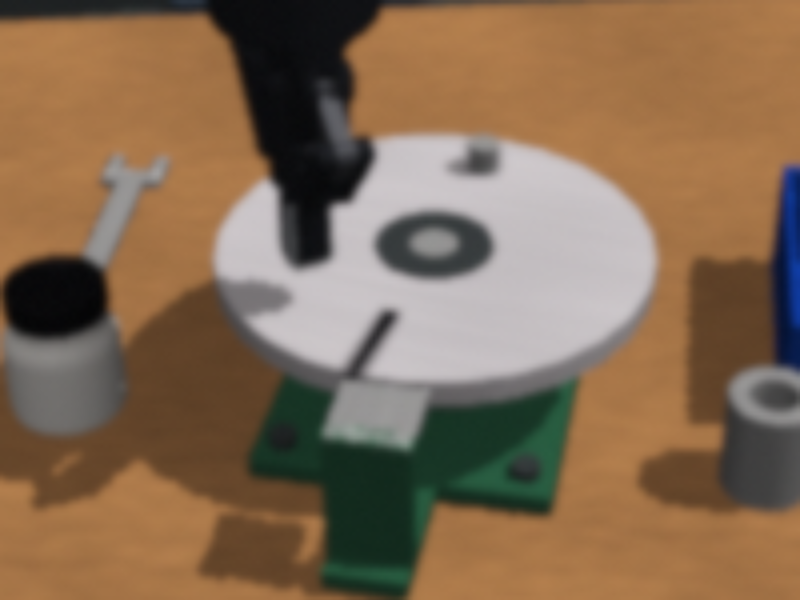

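```bash

python3 -m pendant '[{"dr":[0,0,0],"linear":[0,0,0],"jaw":0},{"dr":[0,0,0],"linear":[0,0,0],"jaw":0},{"dr":[0,0,0],"linear":[0,0,0],"jaw":0},{"dr":[0,0,0],"linear":[0,0,0],"jaw":0},{"dr":[0,0,0],"linear":[0,0,0],"jaw":0},{"dr":[0,0,0],"linear":[0,0,0],"jaw":0},{"dr":[0,0,0],"linear":[0,0,0],"jaw":0},{"dr":[0,0,0],"linear":[0,0,0],"jaw":0}]'
python3 -m pendant '[{"dr":[0,0,0],"linear":[0,0,0],"jaw":0},{"dr":[0,0,0],"linear":[0,0,0],"jaw":0},{"dr":[0,0,0],"linear":[0,0,0],"jaw":0},{"dr":[0,0,0],"linear":[0,0,0],"jaw":0},{"dr":[0,0,0],"linear":[0,0,0],"jaw":0},{"dr":[0,0,0],"linear":[0,0,0],"jaw":0},{"dr":[0,0,0],"linear":[0,0,0],"jaw":0},{"dr":[0,0,0],"linear":[0,0,0],"jaw":0}]'
python3 -m pendant '[{"dr":[0,0,0],"linear":[0,0,0],"jaw":0},{"dr":[0,0,0],"linear":[0,0,0],"jaw":0},{"dr":[0,0,0],"linear":[0,0,0],"jaw":0},{"dr":[0,0,0],"linear":[0,0,0],"jaw":0},{"dr":[0,0,0],"linear":[0,0,0],"jaw":0},{"dr":[0,0,0],"linear":[0,0,0],"jaw":0},{"dr":[0,0,0],"linear":[0,0,0],"jaw":0},{"dr":[0,0,0],"linear":[0,0,0],"jaw":0}]'
python3 -m pendant '[{"dr":[0,0,0],"linear":[0,0,0],"jaw":0},{"dr":[0,0,0],"linear":[0,0,0],"jaw":0},{"dr":[0,0,0],"linear":[0,0,0],"jaw":0},{"dr":[0,0,0],"linear":[0,0,0],"jaw":0},{"dr":[0,0,0],"linear":[0,0,0],"jaw":0},{"dr":[0,0,0],"linear":[0,0,0],"jaw":0},{"dr":[0,0,0],"linear":[0,0,0],"jaw":0},{"dr":[0,0,0],"linear":[0,0,0],"jaw":0}]'
cat >> h.py <<'E'
C0=np.array([.5375,.067])
def ang(im):
    "unwrap disc top face ring (r 65..105mm) from scene image; bearing of darkest radial line"
    g=cv2.cvtColor(im,cv2.COLOR_RGB2GRAY)
    th=np.radians(np.arange(0,360,.5)); rs=np.linspace(.068,.104,13)
    P=np.array([[C0[0]+r*np.cos(t),C0[1]+r*np.sin(t),.085] for r in rs for t in th])
    px=w2px("scene",P).astype(np.float32).reshape(len(rs),len(th),2)
    I=cv2.remap(g,px[...,0],px[...,1],cv2.INTER_LINEAR).astype(float)
    D=(255-I).min(0)  # dark all along the radius
    m=D-np.median(D); k=[(round(np.degrees(th[i])),round(m[i])) for i in range(0,720,6) if m[i]>25]
    return m,k
def cent(m,lo,hi):
    a=np.arange(0,360,.5); d=(a-lo)%360; w=np.where(d<=(hi-lo)%360,np.clip(m-25,0,None),0)
    return (lo+(w*d).sum()/w.sum()) if w.sum()>0 else None
E
python3 - <<'E'
from h import *
t0=manip.get_state()["time"];a=manip.snapshot("scene");b=manip.snapshot("scene");t2=manip.get_state()["time"]
print(t0,t2)
for i in (a,b): print(ang(i)[1])
cv2.imwrite("pics/sc5.png",cv2.resize(b[140:290,220:420,::-1],(800,600)))
for f in ("sc2","sc3","sc4"):
    q=cv2.resize(cv2.imread(f"pics/{f}.png"),(200,150),interpolation=cv2.INTER_AREA)[:,:,::-1]
    F=np.zeros((400,640,3),np.uint8);F[140:290,220:420]=q
    print(f,ang(F)[1])
E
```

```text
time: 6.35
tool_pos: [0.5799, 0.0047, 0.1083]
eef_rot: [-1.571, 0.0, 0.337]
ft_force: [0.7, -0.6, 1.1]
grip_width: -0.0002
time: 7.35
tool_pos: [0.5799, 0.0046, 0.1083]
eef_rot: [-1.571, 0.0, 0.337]
ft_force: [-0.3, 0.2, -0.7]
grip_width: 0.0001
time: 8.35
tool_pos: [0.5799, 0.0046, 0.1083]
eef_rot: [-1.571, 0.0, 0.337]
ft_force: [-0.4, -0.3, 0.9]
grip_width: -0.0002
time: 9.35
tool_pos: [0.5799, 0.0046, 0.1083]
eef_rot: [-1.571, 0.0, 0.337]
ft_force: [0.1, -0.4, -0.1]
grip_width: -0.0004
9.35 9.45
[(102, 88), (105, 94), (108, 30), (210, 43), (213, 91), (216, 145), (219, 176), (222, 174), (225, 158), (228, 141), (231, 98), (285, 27)]
[(105, 30), (108, 97), (111, 86), (210, 44), (213, 91), (216, 145), (219, 176), (222, 174), (225, 157), (228, 141), (231, 98), (285, 54)]
sc2 [(189, 97), (192, 87), (228, 56), (231, 43)]
sc3 [(195, 84), (198, 105), (201, 31), (228, 46), (231, 48)]
sc4 [(156, 26), (159, 31), (162, 34), (165, 32), (210, 39), (213, 88), (216, 139), (219, 170), (222, 169), (225, 155), (228, 143), (231, 94), (333, 60), (336, 128), (339, 40)]
```

View pics/sc5.png

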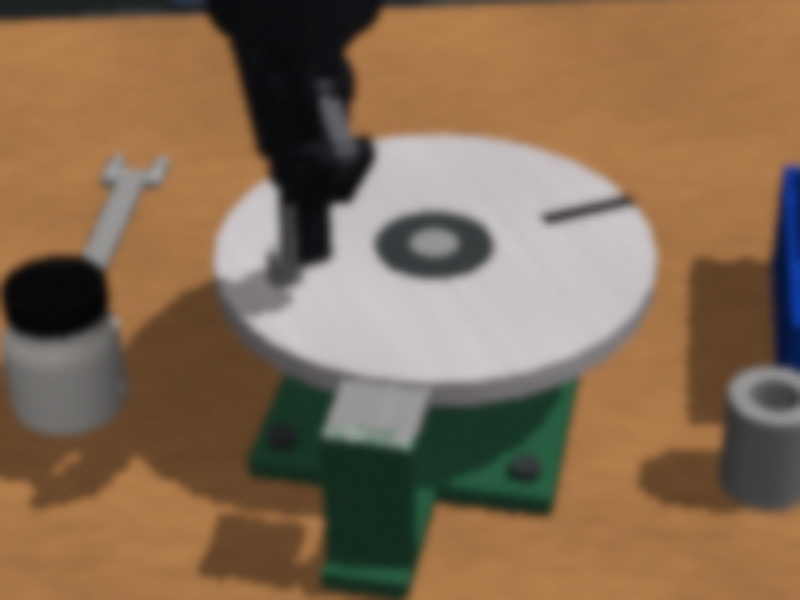

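```bash

python3 -m pendant '[{"dr":[0,0,0],"linear":[0,0,0],"jaw":0},{"dr":[0,0,0],"linear":[0,0,0],"jaw":0},{"dr":[0,0,0],"linear":[0,0,0],"jaw":0},{"dr":[0,0,0],"linear":[0,0,0],"jaw":0},{"dr":[0,0,0],"linear":[0,0,0],"jaw":0},{"dr":[0,0,0],"linear":[0,0,0],"jaw":0},{"dr":[0,0,0],"linear":[0,0,0],"jaw":0},{"dr":[0,0,0],"linear":[0,0,0],"jaw":0}]'
python3 -m pendant '[{"dr":[0,0,0],"linear":[0,0,0],"jaw":0},{"dr":[0,0,0],"linear":[0,0,0],"jaw":0},{"dr":[0,0,0],"linear":[0,0,0],"jaw":0},{"dr":[0,0,0],"linear":[0,0,0],"jaw":0},{"dr":[0,0,0],"linear":[0,0,0],"jaw":0},{"dr":[0,0,0],"linear":[0,0,0],"jaw":0},{"dr":[0,0,0],"linear":[0,0,0],"jaw":0},{"dr":[0,0,0],"linear":[0,0,0],"jaw":0}]'
python3 -m pendant '[{"dr":[0,0,0],"linear":[0,0,0],"jaw":0},{"dr":[0,0,0],"linear":[0,0,0],"jaw":0},{"dr":[0,0,0],"linear":[0,0,0],"jaw":0},{"dr":[0,0,0],"linear":[0,0,0],"jaw":0},{"dr":[0,0,0],"linear":[0,0,0],"jaw":0},{"dr":[0,0,0],"linear":[0,0,0],"jaw":0},{"dr":[0,0,0],"linear":[0,0,0],"jaw":0},{"dr":[0,0,0],"linear":[0,0,0],"jaw":0}]'
python3 -m pendant '[{"dr":[0,0,0],"linear":[0,0,0],"jaw":0},{"dr":[0,0,0],"linear":[0,0,0],"jaw":0},{"dr":[0,0,0],"linear":[0,0,0],"jaw":0},{"dr":[0,0,0],"linear":[0,0,0],"jaw":0},{"dr":[0,0,0],"linear":[0,0,0],"jaw":0},{"dr":[0,0,0],"linear":[0,0,0],"jaw":0},{"dr":[0,0,0],"linear":[0,0,0],"jaw":0},{"dr":[0,0,0],"linear":[0,0,0],"jaw":0}]' >/dev/null
python3 - <<'E'
from h import *
t0=manip.get_state()["time"];a=manip.snapshot("scene")
print(t0,ang(a)[1])
E
python3 -m pendant '[{"dr":[0,0,0],"linear":[0,0,0],"jaw":0},{"dr":[0,0,0],"linear":[0,0,0],"jaw":0},{"dr":[0,0,0],"linear":[0,0,0],"jaw":0},{"dr":[0,0,0],"linear":[0,0,0],"jaw":0},{"dr":[0,0,0],"linear":[0,0,0],"jaw":0},{"dr":[0,0,0],"linear":[0,0,0],"jaw":0},{"dr":[0,0,0],"linear":[0,0,0],"jaw":0},{"dr":[0,0,0],"linear":[0,0,0],"jaw":0}]' >/dev/null
python3 - <<'E'
from h import *
t0=manip.get_state()["time"];a=manip.snapshot("scene")
print(t0,ang(a)[1])
E
```

```text
time: 10.45
tool_pos: [0.5799, 0.0046, 0.1083]
eef_rot: [-1.571, -0.0, 0.337]
ft_force: [-0.0, 0.1, -0.4]
grip_width: 0.0001
time: 11.45
tool_pos: [0.5799, 0.0046, 0.1083]
eef_rot: [-1.571, -0.0, 0.337]
ft_force: [0.3, -0.1, 0.2]
grip_width: -0.0002
time: 12.45
tool_pos: [0.5799, 0.0046, 0.1083]
eef_rot: [-1.571, 0.0, 0.337]
ft_force: [-0.8, -0.4, -0.3]
grip_width: -0.0001
13.45 [(156, 70), (159, 131), (162, 36), (210, 42), (213, 90), (216, 144), (219, 175), (222, 173), (225, 156), (228, 140), (231, 95)]
14.5 [(210, 36), (213, 86), (216, 142), (219, 173), (222, 173), (225, 155), (228, 138), (231, 96), (249, 67), (252, 106), (255, 44)]
```

```bash

python3 -m pendant '[{"dr":[0,0,0],"linear":[0,0,0],"jaw":0},{"dr":[0,0,0],"linear":[0,0,0],"jaw":0},{"dr":[0,0,0],"linear":[0,0,0],"jaw":0},{"dr":[0,0,0],"linear":[0,0,0],"jaw":0},{"dr":[0,0,0],"linear":[0,0,0],"jaw":0},{"dr":[0,0,0],"linear":[0,0,0],"jaw":0},{"dr":[0,0,0],"linear":[0,0,0],"jaw":0},{"dr":[0,0,0],"linear":[0,0,0],"jaw":0}]' >/dev/null
python3 -m pendant '[{"dr":[0,0,0],"linear":[0,0,0],"jaw":0},{"dr":[0,0,0],"linear":[0,0,0],"jaw":0},{"dr":[0,0,0],"linear":[0,0,0],"jaw":0},{"dr":[0,0,0],"linear":[0,0,0],"jaw":0},{"dr":[0,0,0],"linear":[0,0,0],"jaw":0},{"dr":[0,0,0],"linear":[0,0,0],"jaw":0},{"dr":[0,0,0],"linear":[0,0,0],"jaw":0},{"dr":[0,0,0],"linear":[0,0,0],"jaw":0}]' >/dev/null
python3 -m pendant '[{"dr":[0,0,0],"linear":[0,0,0],"jaw":0},{"dr":[0,0,0],"linear":[0,0,0],"jaw":0},{"dr":[0,0,0],"linear":[0,0,0],"jaw":0},{"dr":[0,0,0],"linear":[0,0,0],"jaw":0},{"dr":[0,0,0],"linear":[0,0,0],"jaw":0},{"dr":[0,0,0],"linear":[0,0,0],"jaw":0},{"dr":[0,0,0],"linear":[0,0,0],"jaw":0},{"dr":[0,0,0],"linear":[0,0,0],"jaw":0}]' >/dev/null
python3 - <<'E'
from h import *
t0=manip.get_state()["time"];a=manip.snapshot("scene")
print(t0,ang(a)[1])
E
python3 -m pendant '[{"dr":[0,0,0],"linear":[0,0,0],"jaw":0},{"dr":[0,0,0],"linear":[0,0,0],"jaw":0},{"dr":[0,0,0],"linear":[0,0,0],"jaw":0},{"dr":[0,0,0],"linear":[0,0,0],"jaw":0},{"dr":[0,0,0],"linear":[0,0,0],"jaw":0},{"dr":[0,0,0],"linear":[0,0,0],"jaw":0},{"dr":[0,0,0],"linear":[0,0,0],"jaw":0},{"dr":[0,0,0],"linear":[0,0,0],"jaw":0}]' >/dev/null
python3 -m pendant '[{"dr":[0,0,0],"linear":[0,0,0],"jaw":0},{"dr":[0,0,0],"linear":[0,0,0],"jaw":0},{"dr":[0,0,0],"linear":[0,0,0],"jaw":0},{"dr":[0,0,0],"linear":[0,0,0],"jaw":0},{"dr":[0,0,0],"linear":[0,0,0],"jaw":0},{"dr":[0,0,0],"linear":[0,0,0],"jaw":0},{"dr":[0,0,0],"linear":[0,0,0],"jaw":0},{"dr":[0,0,0],"linear":[0,0,0],"jaw":0}]'
python3 - <<'E'
from h import *
t0=manip.get_state()["time"];a=manip.snapshot("scene")
print(t0,ang(a)[1])
E
```

```text
17.55 [(141, 43), (144, 128), (147, 64), (210, 40), (213, 89), (216, 145), (219, 175), (222, 173), (225, 157), (228, 140), (231, 97)]
time: 19.6
tool_pos: [0.5799, 0.0046, 0.1083]
eef_rot: [-1.571, -0.0, 0.337]
ft_force: [-0.4, -0.6, 0.6]
grip_width: -0.0002
19.6 [(210, 39), (213, 88), (216, 143), (219, 175), (222, 173), (225, 156), (228, 139), (231, 97), (288, 71), (291, 123), (294, 84), (297, 28)]
```

```bash

python3 -m pendant '[{"dr":[0,0,0],"linear":[0,0,0],"jaw":0},{"dr":[0,0,0],"linear":[0,0,0],"jaw":0},{"dr":[0,0,0],"linear":[0,0,0],"jaw":0},{"dr":[0,0,0],"linear":[0,0,0],"jaw":0},{"dr":[0,0,0],"linear":[0,0,0],"jaw":0},{"dr":[0,0,0],"linear":[0,0,0],"jaw":0},{"dr":[0,0,0],"linear":[0,0,0],"jaw":0},{"dr":[0,0,0],"linear":[0,0,0],"jaw":0}]' >/dev/null
python3 -m pendant '[{"dr":[0,0,0],"linear":[0,0,0],"jaw":0},{"dr":[0,0,0],"linear":[0,0,0],"jaw":0},{"dr":[0,0,0],"linear":[0,0,0],"jaw":0},{"dr":[0,0,0],"linear":[0,0,0],"jaw":0},{"dr":[0,0,0],"linear":[0,0,0],"jaw":0},{"dr":[0,0,0],"linear":[0,0,0],"jaw":0},{"dr":[0,0,0],"linear":[0,0,0],"jaw":0},{"dr":[0,0,0],"linear":[0,0,0],"jaw":0}]' >/dev/null
python3 -m pendant '[{"dr":[0,0,0],"linear":[0,0,0],"jaw":0},{"dr":[0,0,0],"linear":[0,0,0],"jaw":0},{"dr":[0,0,0],"linear":[0,0,0],"jaw":0},{"dr":[0,0,0],"linear":[0,0,0],"jaw":0},{"dr":[0,0,0],"linear":[0,0,0],"jaw":0},{"dr":[0,0,0],"linear":[0,0,0],"jaw":0},{"dr":[0,0,0],"linear":[0,0,0],"jaw":0},{"dr":[0,0,0],"linear":[0,0,0],"jaw":0}]' >/dev/null
python3 - <<'E'
from h import *
t0=manip.get_state()["time"];a=manip.snapshot("scene")
print(t0,ang(a)[1])
E
python3 -m pendant '[{"dr":[0,0,0],"linear":[0,0,0],"jaw":0},{"dr":[0,0,0],"linear":[0,0,0],"jaw":0},{"dr":[0,0,0],"linear":[0,0,0],"jaw":0},{"dr":[0,0,0],"linear":[0,0,0],"jaw":0},{"dr":[0,0,0],"linear":[0,0,0],"jaw":0},{"dr":[0,0,0],"linear":[0,0,0],"jaw":0},{"dr":[0,0,0],"linear":[0,0,0],"jaw":0},{"dr":[0,0,0],"linear":[0,0,0],"jaw":0}]' >/dev/null
python3 - <<'E'
from h import *
t0=manip.get_state()["time"];a=manip.snapshot("scene")
print(t0,ang(a)[1])
E
```

```text
22.65 [(126, 63), (129, 119), (132, 46), (210, 42), (213, 90), (216, 145), (219, 175), (222, 174), (225, 156), (228, 140), (231, 96), (294, 47), (297, 71), (300, 42)]
23.7 [(186, 88), (189, 133), (192, 27), (210, 41), (213, 91), (216, 145), (219, 177), (222, 174), (225, 159), (228, 141), (231, 100)]
```

```bash

python3 -m pendant '[{"dr":[0,0,0],"linear":[0,0,0],"jaw":0},{"dr":[0,0,0],"linear":[0,0,0],"jaw":0},{"dr":[0,0,0],"linear":[0,0,0],"jaw":0},{"dr":[0,0,0],"linear":[0,0,0],"jaw":0},{"dr":[0,0,0],"linear":[0,0,0],"jaw":0},{"dr":[0,0,0],"linear":[0,0,0],"jaw":0},{"dr":[0,0,0],"linear":[0,0,0],"jaw":0},{"dr":[0,0,0],"linear":[0,0,0],"jaw":0}]'
python3 - <<'E'
from h import *
t0=manip.get_state()["time"];a=manip.snapshot("scene")
print(t0,ang(a)[1]); m=ang(a)[0]; print(cent(m,238,270)); st()
T=np.array([13.45,14.5,17.55,19.6,22.65,23.7]);A=np.array([158.7,251.7,504.3,651.2,848.8,908.2])
p=np.polyfit(T-24,A,2);print(p,A-np.polyval(p,T-24)); 
for t in np.arange(24.75,27.6,.125): print(round(t,3),np.polyval(p,t-24).round(1)-720,end="; ")
E
```

```text
time: 24.75
tool_pos: [0.5799, 0.0046, 0.1083]
eef_rot: [-1.571, 0.0, 0.337]
ft_force: [0.3, -0.6, -0.2]
grip_width: 0.0002
24.75 [(210, 38), (213, 88), (216, 144), (219, 174), (222, 172), (225, 156), (228, 138), (231, 96), (240, 36), (243, 106), (246, 74)]
243.74380896226415
t 24.8 p [0.5799 0.0047 0.1083] rpy [-90.   -0.   19.3] F [ 0.16 -0.35 -0.12] q [-0.11  0.2   0.02  1.39 -0.    1.13] w 0.0001
[ -1.75793224  54.06701147 924.60447525] [ 0.16474924 -0.61448136  1.56212486 -1.47605657  0.38982174 -0.02615791]
24.75 244.20000000000005; 24.875 250.60000000000002; 25.0 256.9; 25.125 263.20000000000005; 25.25 269.4; 25.375 275.6; 25.5 281.70000000000005; 25.625 287.79999999999995; 25.75 293.79999999999995; 25.875 299.79999999999995; 26.0 305.70000000000005; 26.125 311.5999999999999; 26.25 317.4000000000001; 26.375 323.0999999999999; 26.5 328.79999999999995; 26.625 334.4000000000001; 26.75 340.0; 26.875 345.5; 27.0 351.0; 27.125 356.4000000000001; 27.25 361.79999999999995; 27.375 367.0999999999999; 27.5 372.29999999999995;
```

```bash

python3 -m pendant '[{"dr":[0,0,0],"linear":[0,0.003,0],"jaw":0},{"dr":[0,0,0],"linear":[0,0.006,0],"jaw":0},{"dr":[0,0,0],"linear":[0,0.009,0],"jaw":0},{"dr":[0,0,0],"linear":[0,0.012,0],"jaw":0},{"dr":[0,0,0],"linear":[0,0.015,0],"jaw":0},{"dr":[0,0,0],"linear":[0,0.017,0],"jaw":0},{"dr":[0,0,0],"linear":[0,0.0185,0],"jaw":0},{"dr":[0,0,0],"linear":[0,0.0185,0],"jaw":0}]'
python3 - <<'E'
from h import *
t0=manip.get_state()["time"];a=manip.snapshot("scene")
m,k=ang(a);print(t0,k,cent(m,265,330)); st()
E
```

```text
time: 25.8
tool_pos: [0.5798, 0.0047, 0.0897]
eef_rot: [-1.571, 0.0, 0.337]
ft_force: [-0.4, -0.1, -1.1]
grip_width: -0.0001
25.8 [(207, 46), (210, 94), (213, 105), (216, 115), (219, 129), (222, 149), (225, 166), (228, 176), (231, 182), (234, 128), (237, 30), (288, 54), (291, 79), (294, 116), (297, 135), (300, 110), (303, 70)] 296.2583333333333
t 25.85 p [0.5799 0.0046 0.0898] rpy [-90.   -0.   19.3] F [ 0.89 -1.21 -0.06] q [-0.11  0.2  -0.01  1.36  0.    1.13] w 0.0003
```

```bash

python3 -m pendant '[{"dr":[0,0,0],"linear":[0,0,0],"jaw":0},{"dr":[0,0,0],"linear":[0,0,0],"jaw":0},{"dr":[0,0,0],"linear":[0,0,0],"jaw":0},{"dr":[0,0,0],"linear":[0,0,0],"jaw":0},{"dr":[0,0,0],"linear":[0,0,0],"jaw":0},{"dr":[0,0,0],"linear":[0,0,0],"jaw":0},{"dr":[0,0,0],"linear":[0,0.0055,0],"jaw":0},{"dr":[0,0,0],"linear":[0,0.0065,0],"jaw":0}]'
python3 - <<'E'
from h import *
for i in range(3):
    s=manip.get_state();a=manip.snapshot("scene");m,k=ang(a);print(s["time"],cent(m,310,400),s["ft_force"],s["tool_pos"])
cv2.imwrite("pics/sc6.png",cv2.resize(a[140:290,220:420,::-1],(800,600)))
E
```

```text
time: 26.85
tool_pos: [0.5812, 0.005, 0.085]
eef_rot: [-1.571, -0.004, 0.337]
ft_force: [-0.7, 0.6, 8.0]
grip_width: 0.0001
26.85 342.78520499108737 [-0.66155609  0.6460727   8.04476703] [0.58119824 0.00497393 0.08504995]
26.9 342.7654867256637 [-1.10719558  0.0530867   4.43028558] [0.58115685 0.00494815 0.0850595 ]
26.95 342.59909502262445 [-0.36457551  0.31107899  6.11150246] [0.58111605 0.00490418 0.08507417]
```

View pics/sc6.png

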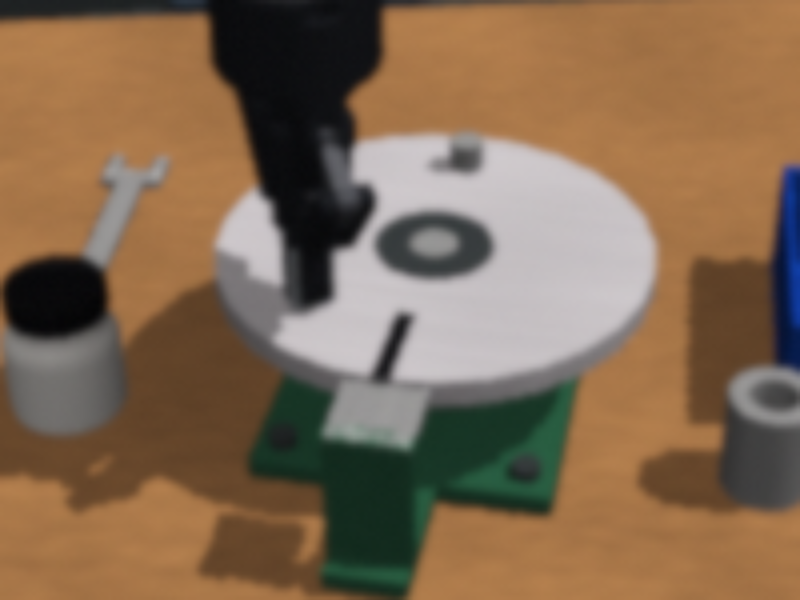

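The mark's outer end is at about (379,380), in front of the plate edge, which spans x = 340–432. The lug is at the far side near (465,150), well clear of the fingertip at (310,300). I'll let it settle for one second, then hand in.

```bash

python3 -m pendant '[{"dr":[0,0,0],"linear":[0,0,0],"jaw":0},{"dr":[0,0,0],"linear":[0,0,0],"jaw":0},{"dr":[0,0,0],"linear":[0,0,0],"jaw":0},{"dr":[0,0,0],"linear":[0,0,0],"jaw":0},{"dr":[0,0,0],"linear":[0,0,0],"jaw":0},{"dr":[0,0,0],"linear":[0,0,0],"jaw":0},{"dr":[0,0,0],"linear":[0,0,0],"jaw":0},{"dr":[0,0,0],"linear":[0,0,0],"jaw":0}]'
python3 - <<'E'
from h import *
s=manip.get_state();a=manip.snapshot("scene");m,k=ang(a);print(s["time"],cent(m,310,400),s["ft_force"],s["tool_pos"])
manip.close_job()
E
```

```text
time: 28.0
tool_pos: [0.5811, 0.0049, 0.0851]
eef_rot: [-1.571, -0.003, 0.337]
ft_force: [-0.5, 1.1, 6.8]
grip_width: -0.0004
28.0 342.5321100917431 [-0.48960893  1.10128459  6.7896332 ] [0.58111121 0.00489714 0.0850544 ]
the job is handed in; nothing more can be done
```

I flicked the lug with the closed fingers and the disc spun anticlockwise at about 2.3 rad/s. It coasted untouched for over 20 s, down to about 0.8 rad/s, and then I pressed a fingertip on the top face to stop it at the index plate. I handed the job in at 28 s with that fingertip still pressing; no verdict was reported.

**Mark position:** in the last check it was at bearing 342.5°, against about 344.8° for the index plate. That is about 4–5 mm off at the rim, inside the 21 mm limit.

**At rest:** over the last second the bearing changed by less than 0.1°. Two readings just after the stop fell by about 0.2°, which is within measurement noise or a slight settling.

**Press and lug:** the fingertip was pressing with about 6–7 N, and the lug was on the far side of the disc, well clear of it.

**Other objects:** in the last picture I viewed, taken just after the stop, the jar, wrench and sleeve (and the part of the bin in view) looked to be where they started. I did not re-measure their positions or take a full last view of the bin, but the finger stayed above them throughout.

**Disagreement:** the two cameras differed by up to about 3° on the index plate's bearing (about -15° from the scene camera, -16° to -18° from the top one). The mark is within tolerance on either reading.

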